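# Count out three blue enamel beads on the tilting board

### The arm

A 6-joint arm with a two-finger parallel gripper is mounted at the origin on the work surface. World frame = base frame: x ahead of the robot, y to its left, z up, the work surface at z = 0. Lengths are in m, angles in rad, forces in N, time in s.
With the tool pointing down it reaches from about 0.3 to 0.875 m from the base axis. Payload 6.4 kg.
Tool frame: the origin (TCP) lies on the centre line of the jaws, within the pads' length; the fingertips stand 22 mm ahead of it and the grasp point (between the pads) lies 3 mm ahead of it (arm.tip_reach is the distance from the TCP to the fingertips, in m); z points along the fingers, y is the line along which they close (so a half turn about z gives the same grasp; the last joint's range is limited). The gripper opens to 88 mm and grips with 3 to 60 N. Pads are 18 mm wide; open, the fingers measure 123 mm over their backs; the gripper's body (75 mm by 187 mm) begins 45 mm behind the grasp point.
Start: joints at [0.961, 0.181, 1.607, -0, 1.354, -0.206], TCP at [0.226, 0.529, 0.261] pointing down, gripper open.
Joint ranges: [-2.99, 2.99], [-0.89, 2.07], [0.3, 2.58], [-1.14, 4.28], [0, 2.63], [-3.12, 3.12]. Speed limits (rad/s): [2.57, 2.57, 3.01, 3.14, 3.14, 3.14].

### API

Orientations are given as a 3x3 rotation matrix whose columns are the frame's x, y, z axes.
In Python, from bench import arm, viewer gives the robot as it stands.
- The arm moves only by the shell command python3 -m handwheel 'ROWS'. ROWS is JSON, a list of rows, each a list of 3 entries, a list of its own where there are three numbers: the shift along the tool's x, y, z in mm, then the turn about the tool's z in rad, then the opening, from -1 (shut) to 1 (fully open). A call has 1 to 20 rows; each row shifts and turns the commanded pose from where the row before left it, along the tool's axes as they then stand; what a row does not reach is not made up. A row lasts 1/8 s, in which the tool goes at most 62.5 mm and 10.7 degrees, less where a joint would pass 70% of its speed; a pose out of reach is approached as far as the arm can. A call with a gripper value outside its range is refused whole. The fingers move at their own pace and stop on an object; the grip force is fixed at half the most. Time passes only in rows, so rows that do not move let the fingers close. It gives the time, the measured TCP pose, the force, the opening and the grip force at its end, in the units of the state.
- arm.get_state(): the state, without advancing time (a new reading comes with each control period).
- viewer.capture(name): name is "scene" or "top" or "wrist"; returns a dict with "img" (480x640x3 uint8, red, green, blue), "camera_matrix" (3x3 intrinsics, pixels), "rvec" (rotation vector, rad) and "tvec" (3), from world to camera coordinates, as OpenCV has them; the wrist camera has in their place "mount" (4x4, takes a point from camera to tool coordinates, whose origin is the TCP and whose axes are the flange's). Camera axes: x right, y down, z forward; pixel columns grow to the right and rows downward; lengths in m; the calibration is good to about 2 mm. A picture is of the moment at which its call begins: read the wrist's pose just before it. There is no depth.
- arm.hand_in(): hands the job in; it is judged then, once.
The state is a dict: "time": time; "joints": joint angles; "qd": joint speeds; "joint_efforts": joint torques, N m; "ee_pos": TCP position; "tool_rot": TCP orientation; "wrist_force": force on the tool from outside, world axes, zero at the start; "torque": the same for the moment, N m; "opening": finger opening in m; "grasp_force": force on a finger pad.
Only numpy, scipy, OpenCV 4.12 (cv2) and the standard library are available. Lean on these libraries where they do the work, as an engineer would, in place of code of your own. Each camera call takes 0.05 s, during which the arm holds its last target. There are 200 camera calls.

### The job

Count out three blue beads with the counting board that holds the blue beads: press its pocket end (the end away from the channel) fully down so that the beads roll over and fill all three pockets, then press its channel end fully down so that the spare beads roll back into the channel, and leave it tipped that way. Leave the board with the red beads as it is.

Things in the scene. Friction and masses are not known exactly. Their poses are not given: they have to be found in the camera images.
- blue_board_mid (a point): Centre of the top face of the wooden counting board (86 mm wide, 274 mm long with its tongues) that holds the blue beads; 51 mm above the table when level. It rocks about its y axis on a fixed stand; x points to the pocket end, z out of its face. Three lanes along x at y = -27, 0, 27 mm, x = -73 to 73; rim 20 mm high. Green-floored channel: x = -73 to -33. Pockets: black-floored recesses 8 mm deep, x = 51 to 73.
- blue_pocket_pad (a point): Middle of the flat black press pad on a tongue (50 mm along the board, 40 mm across) outside the rim at the blue-bead board's pocket end, 110 mm from the board's centre. About 75 mm above the table when raised (the start), 27 mm when fully down. Press it straight down from above.
- blue_channel_pad (a point): The same sort of pad at the blue-bead board's channel end, 110 mm on the other side of its centre. About 27 mm above the table when fully down (the start), 75 mm when raised.
- blue_board (a joint): Tilt of the blue-bead board in rad: -0.22 = channel end down against its stop (the start), 0 = level, +0.22 = pocket end down against its stop. It stays where it is left; tilting needs 1 to 3 N down on a pad. A bead takes about half a second to roll the length of a lane.
- red_board (a joint): Tilt of the other board, of the same build, that holds three red beads; same sense, starts at -0.22. Not to be used.
- blue_bead1_center (a point): Centre of a round blue enamel bead, 18 mm across, about 12 g; starts in the channel, in the lane at y = -27 mm, behind the lane's other blue bead; dividers keep it in its lane.
- blue_bead2_center (a point): Centre of a round blue enamel bead, 18 mm across, about 12 g; starts in the channel, in the lane at y = 0 mm, behind the lane's other blue bead; dividers keep it in its lane.
- blue_bead3_center (a point): Centre of a round blue enamel bead, 18 mm across, about 12 g; starts in the channel, in the lane at y = 27 mm, behind the lane's other blue bead; dividers keep it in its lane.
- blue_bead4_center (a point): Centre of a round blue enamel bead, 18 mm across, about 12 g; starts in the channel, in the lane at y = -27 mm, ahead of the lane's other blue bead; dividers keep it in its lane.
- blue_bead5_center (a point): Centre of a round blue enamel bead, 18 mm across, about 12 g; starts in the channel, in the lane at y = 0 mm, ahead of the lane's other blue bead; dividers keep it in its lane.
- blue_bead6_center (a point): Centre of a round blue enamel bead, 18 mm across, about 12 g; starts in the channel, in the lane at y = 27 mm, ahead of the lane's other blue bead; dividers keep it in its lane.

How it is judged:
On the way:
1. the blue board is tipped to its pocket end and all three pockets hold a bead (value of joint blue_board above 0.12 rad and ((x of blue_bead1_center in the frame of blue_board_mid between 0.049 and 0.075 m and z of blue_bead1_center in the frame of blue_board_mid between -0.006 and 0.005 m) or (x of blue_bead4_center in the frame of blue_board_mid between 0.049 and 0.075 m and z of blue_bead4_center in the frame of blue_board_mid between -0.006 and 0.005 m)) and ((x of blue_bead2_center in the frame of blue_board_mid between 0.049 and 0.075 m and z of blue_bead2_center in the frame of blue_board_mid between -0.006 and 0.005 m) or (x of blue_bead5_center in the frame of blue_board_mid between 0.049 and 0.075 m and z of blue_bead5_center in the frame of blue_board_mid between -0.006 and 0.005 m)) and ((x of blue_bead3_center in the frame of blue_board_mid between 0.049 and 0.075 m and z of blue_bead3_center in the frame of blue_board_mid between -0.006 and 0.005 m) or (x of blue_bead6_center in the frame of blue_board_mid between 0.049 and 0.075 m and z of blue_bead6_center in the frame of blue_board_mid between -0.006 and 0.005 m))), for 0.2 s.
At the end, for the whole second after the job is handed in: The blue-bead board is tipped to its channel end (tilt below -0.12 rad), each lane has one of its two blue beads in its pocket and the other in the board's channel (value of joint blue_board below -0.12 rad and (((x of blue_bead1_center in the frame of blue_board_mid between 0.049 and 0.075 m and z of blue_bead1_center in the frame of blue_board_mid between -0.006 and 0.005 m) and (x of blue_bead4_center in the frame of blue_board_mid between -0.078 and -0.035 m and z of blue_bead4_center in the frame of blue_board_mid between 0.004 and 0.016 m)) or ((x of blue_bead4_center in the frame of blue_board_mid between 0.049 and 0.075 m and z of blue_bead4_center in the frame of blue_board_mid between -0.006 and 0.005 m) and (x of blue_bead1_center in the frame of blue_board_mid between -0.078 and -0.035 m and z of blue_bead1_center in the frame of blue_board_mid between 0.004 and 0.016 m))) and (((x of blue_bead2_center in the frame of blue_board_mid between 0.049 and 0.075 m and z of blue_bead2_center in the frame of blue_board_mid between -0.006 and 0.005 m) and (x of blue_bead5_center in the frame of blue_board_mid between -0.078 and -0.035 m and z of blue_bead5_center in the frame of blue_board_mid between 0.004 and 0.016 m)) or ((x of blue_bead5_center in the frame of blue_board_mid between 0.049 and 0.075 m and z of blue_bead5_center in the frame of blue_board_mid between -0.006 and 0.005 m) and (x of blue_bead2_center in the frame of blue_board_mid between -0.078 and -0.035 m and z of blue_bead2_center in the frame of blue_board_mid between 0.004 and 0.016 m))) and (((x of blue_bead3_center in the frame of blue_board_mid between 0.049 and 0.075 m and z of blue_bead3_center in the frame of blue_board_mid between -0.006 and 0.005 m) and (x of blue_bead6_center in the frame of blue_board_mid between -0.078 and -0.035 m and z of blue_bead6_center in the frame of blue_board_mid between 0.004 and 0.016 m)) or ((x of blue_bead6_center in the frame of blue_board_mid between 0.049 and 0.075 m and z of blue_bead6_center in the frame of blue_board_mid between -0.006 and 0.005 m) and (x of blue_bead3_center in the frame of blue_board_mid between -0.078 and -0.035 m and z of blue_bead3_center in the frame of blue_board_mid between 0.004 and 0.016 m)))); the robot touches nothing.
It fails at once if the red-bead board is tilted by more than about 0.1 rad (value of joint red_board above -0.12 rad).
It also fails if it takes over 38 s, if anything falls off the work surface, if the arm or the gripper's body presses on something with over 40 N, if the wrist force passes 120 N, or if a joint passes its speed limit or range.

## Working session

There is one attempt and no reset: what is moved stays moved. The work goes in short steps, Python scripts to look and compute and a shell command to move; the robot and the scene stay as the last step left them, time stands still between calls to the robot, and variables do not carry over. Pictures are saved under pics/ and viewed, at most 10 in all, crops included, and the job is handed in when it is done.

```bash
mkdir -p pics; python3 - <<'E'
from bench import arm, viewer
import cv2,numpy as np
for n in("top","scene"):
    c=viewer.capture(n); cv2.imwrite(f"pics/{n}0.png",c["img"][...,::-1]); print(n,c["camera_matrix"].tolist(),c["rvec"],c["tvec"])
s=arm.get_state();print(s["time"],s["ee_pos"],s["tool_rot"],s["opening"],arm.tip_reach)
E
```

```text
top [[448.4833553997928, 0.0, 325.2311189224276], [0.0, 448.4833553997928, 239.4548125324976], [0.0, 0.0, 1.0]] [ 2.19019786 -2.13731153  0.04630002] [-0.03039349  0.54991817  0.67914774]
scene [[476.8446227398216, 0.0, 317.8167801820316], [0.0, 476.8446227398216, 234.41573872391183], [0.0, 0.0, 1.0]] [ 1.47487042  2.23145093 -0.76135693] [ 0.24079169 -0.32062565  1.24313403]
0.1 [0.22564452 0.52841139 0.25993493] [[-9.19592031e-01  3.92873761e-01 -8.38832761e-04]
 [ 3.92874560e-01  9.19591205e-01 -1.26318403e-03]
 [ 2.75111370e-04 -1.49117002e-03 -9.99998850e-01]] 0.0882963139042729 0.022
```

View pics/top0.png

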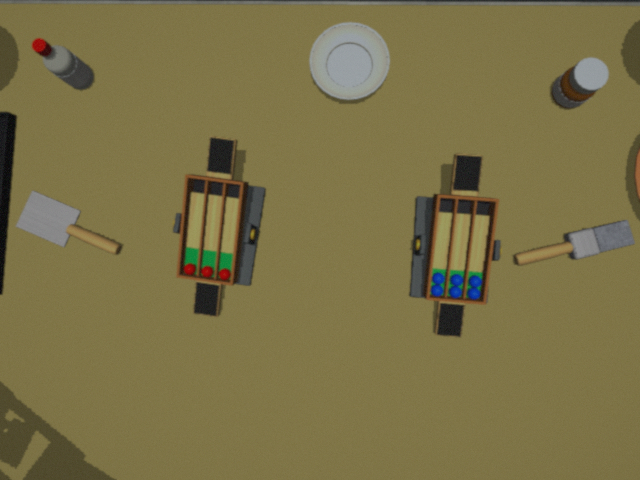

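View pics/scene0.png

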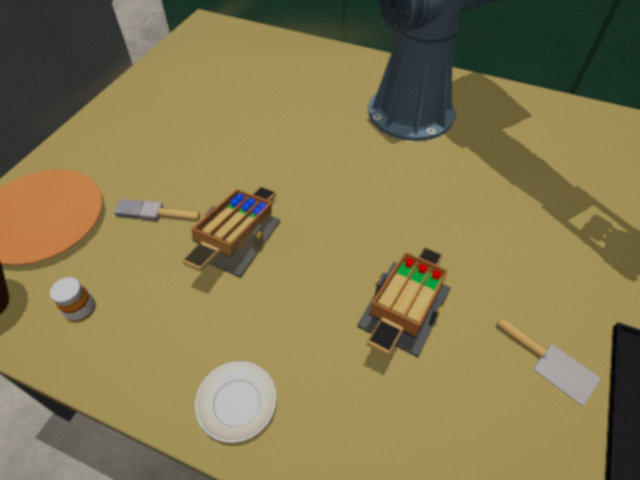

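The top view shows the blue board on the right: pocket pad at about (467,172), channel pad at about (451,320), rim from (435,196) to (490,300). The red board is on the left, about 250 px away.

```bash
cat > h.py <<'E'
from bench import arm, viewer
import cv2,numpy as np
def ray(c,uv,z):
    R=cv2.Rodrigues(np.array(c["rvec"]))[0]; t=np.array(c["tvec"]).ravel()
    d=R.T@np.linalg.inv(c["camera_matrix"])@[uv[0],uv[1],1]; o=-R.T@t
    return o+d*(z-o[2])/d[2]
def tool(p):  # shift in tool axes, mm, from the TCP to p
    s=arm.get_state(); return np.array(s["tool_rot"]).T@(np.array(p)-s["ee_pos"])*1000
E
python3 - <<'E'
from h import *
c=viewer.capture("top"); im=c["img"][...,::-1]
cv2.imwrite("pics/crop.png",cv2.resize(im[140:350,390:520],None,fx=2.8,fy=2.8,interpolation=cv2.INTER_CUBIC))
p=ray(c,(467,172),.075);q=ray(c,(451,320),.027)
d=p-q; print(p,q,np.linalg.norm(d[:2]),np.degrees(np.arctan2(d[1],d[0])))
E
```

```text
[ 0.64857799 -0.22099177  0.075     ] [ 0.43227727 -0.21058699  0.027     ] 0.21655083098991249 -2.7539918758480186
```

View pics/crop.png

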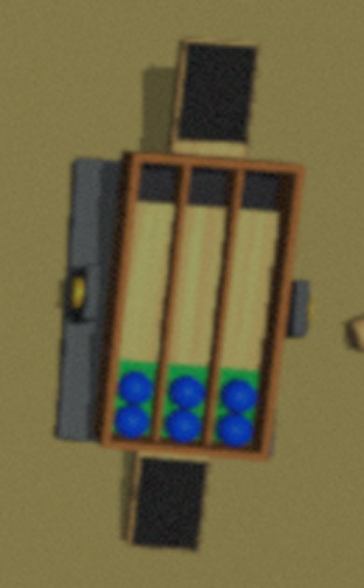

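```bash
python3 -m handwheel '[[[0,0,0],-0.177,-1],[[0,0,0],-0.178,-1],[[-28.5,-45.5,0],0,-1],[[-28.5,-45.5,0],0,-1],[[-28.5,-45.5,0],0,-1],[[-28.5,-45.5,0],0,-1],[[-28.5,-45.5,0],0,-1],[[-28.5,-45.5,0],0,-1],[[-28.5,-45.5,0],0,-1],[[-28.5,-45.5,0],0,-1],[[-28.5,-45.5,0],0,-1],[[-28.5,-45.5,0],0,-1],[[-28.5,-45.5,0],0,-1],[[-28.5,-45.5,0],0,-1],[[-28.5,-45.5,0],0,-1],[[-28.5,-45.5,0],0,-1],[[-28.5,-45.5,0],0,-1],[[-28.5,-45.5,0],0,-1]]'
python3 -m handwheel '[[[0,0,25],0,-1],[[0,0,25],0,-1],[[0,0,25],0,-1],[[0,0,15],0,-1],[[0,0,0],0,-1],[[0,0,0],0,-1]]'
python3 - <<'E'
from h import *
print(tool((.648,-.221,.075)),arm.get_state()["tool_rot"])
c=viewer.capture("wrist");cv2.imwrite("pics/w1.png",c["img"][...,::-1])
E
```

```text
time: 2.4
ee_pos: [0.6464, -0.2222, 0.2602]
tool_rot: [[-0.999, 0.049, -0.001], [0.049, 0.999, 0.0], [0.001, 0.0, -1.0]]
wrist_force: [1.1, 0.7, 1.4]
opening: 0.0006
grasp_force: 0.0
time: 3.15
ee_pos: [0.6464, -0.2209, 0.1719]
tool_rot: [[-0.999, 0.049, 0.001], [0.049, 0.999, -0.001], [-0.001, -0.001, -1.0]]
wrist_force: [0.3, -1.0, 1.1]
opening: 0.0007
grasp_force: 0.0
[-1.41337450e+00  9.33033343e-03  9.68706440e+01] [[-9.98812213e-01  4.87038423e-02  1.44877439e-03]
 [ 4.87026676e-02  9.98812972e-01 -8.35330466e-04]
 [-1.48773846e-03 -7.63779094e-04 -9.99998602e-01]]
```

View pics/w1.png

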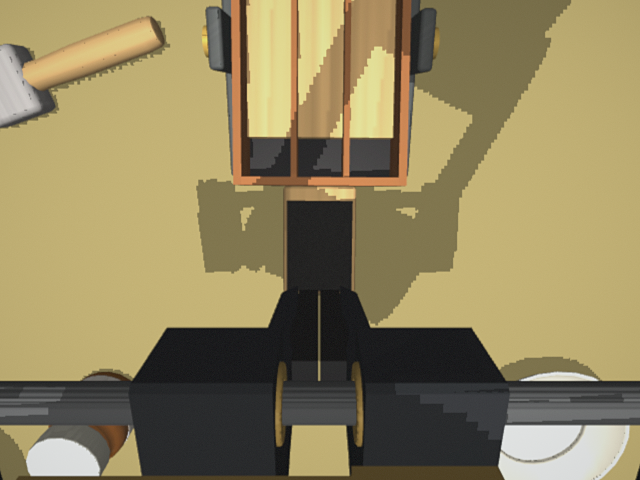

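The wrist view shows the fingers (column 320) centred across the pad (287–355) and square to the board. Next I press down.

```bash
python3 -m handwheel '[[[0,0,25],0,-1],[[0,0,25],0,-1],[[0,0,16],0,-1],[[0,0,8],0,-1],[[0,0,8],0,-1],[[0,0,8],0,-1],[[0,0,8],0,-1],[[0,0,8],0,-1],[[0,0,8],0,-1],[[0,0,5],0,-1],[[0,0,2],0,-1],[[0,0,0],0,-1]]'
```

```text
time: 4.7
ee_pos: [0.6455, -0.2207, 0.0517]
tool_rot: [[-0.999, 0.048, -0.002], [0.048, 0.999, -0.0], [0.002, -0.0, -1.0]]
wrist_force: [-7.5, 1.2, 16.9]
opening: 0.0006
grasp_force: 7.5
```

```bash
python3 -m handwheel '[[[0,0,0],0,-1],[[0,0,0],0,-1],[[0,0,0],0,-1],[[0,0,0],0,-1],[[0,0,0],0,-1],[[0,0,0],0,-1],[[0,0,0],0,-1],[[0,0,0],0,-1],[[0,0,0],0,-1],[[0,0,0],0,-1]]'
python3 - <<'E'
from h import *
a=viewer.capture("wrist")["img"][:,:,::-1][:300,100:540]
c=viewer.capture("scene")["img"][:,:,::-1][150:290,160:300]
cv2.imwrite("pics/w2.png",np.hstack([cv2.resize(a,(440,300)),cv2.resize(c,(300,300),interpolation=cv2.INTER_CUBIC)]))
E
```

```text
time: 5.95
ee_pos: [0.6456, -0.2208, 0.0517]
tool_rot: [[-0.999, 0.049, -0.001], [0.049, 0.999, -0.0], [0.001, -0.0, -1.0]]
wrist_force: [-5.5, 0.6, 17.0]
opening: 0.0004
grasp_force: 7.1
```

View pics/w2.png

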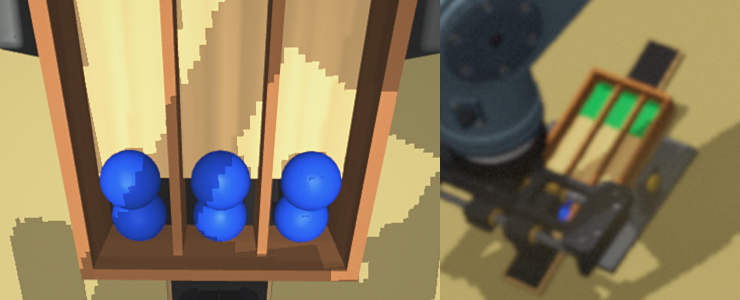

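All six beads rolled over. One sits down in each pocket, with its spare just behind (pairs at x≈138, 220 and 305 in the left half). I'll lift and move over the channel end, then check the pad's position, since it shifts a little as the board rocks.

```bash
python3 -m handwheel '[[[0,0,-10],0,-1],[[0,0,-30],0,-1],[[0,0,-40],0,-1],[[0,0,-40],0,-1],[[30,0,0],0,-1],[[44,0,0],0,-1],[[44,0,0],0,-1],[[44,0,0],0,-1],[[30,0,0],0,-1],[[14,0,0],0,-1],[[0,0,0],0,-1],[[0,0,0],0,-1]]'
python3 - <<'E'
from h import *
a=viewer.capture("wrist")["img"][:,:,::-1]
c=viewer.capture("scene")["img"][:,:,::-1][150:290,160:300]
cv2.imwrite("pics/w3.png",np.hstack([cv2.resize(a,(400,300)),cv2.resize(c,(400,300),interpolation=cv2.INTER_CUBIC)]))
E
```

```text
time: 7.55
ee_pos: [0.4411, -0.2109, 0.17]
tool_rot: [[-0.999, 0.049, 0.001], [0.049, 0.999, -0.0], [-0.001, -0.0, -1.0]]
wrist_force: [-0.7, -0.1, 1.2]
opening: 0.0002
grasp_force: 0.0
```

View pics/w3.png

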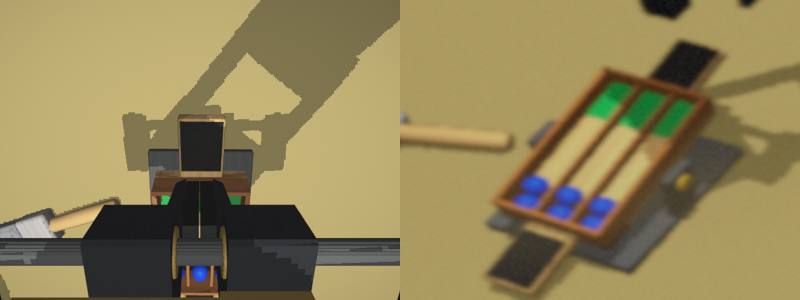

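The board stayed tipped with the beads at the pocket end. The channel pad is clear: scene crop at about (686,65), wrist full image at about (405,235).

```bash
python3 - <<'E'
from h import *
c=viewer.capture("scene"); print(ray(c,(260.1,180.3),.075), tool(ray(c,(260.1,180.3),.075)))
s=arm.get_state();w=viewer.capture("wrist");M=np.array(w["mount"]);K=w["camera_matrix"]
# rays of wrist pad pixels onto the height 0.075 (pad centre, near edge 0.07, far edge .08)
R=np.array(s["tool_rot"]);p0=np.array(s["ee_pos"])
for uv,z in(((324,235),.075),((324,282),.0695),((324,193),.0805)):
    d=R@M[:3,:3]@np.linalg.inv(K)@[*uv,1];o=p0+R@M[:3,3];print(o+d*(z-o[2])/d[2])
E
```

```text
[ 0.43792683 -0.20525652  0.075     ] [ 3.16689792  5.19619547 94.66935244]
[ 0.43387801 -0.20793152  0.075     ]
[ 0.46411226 -0.20923225  0.0695    ]
[ 0.40948189 -0.20689429  0.0805    ]
```

Pad centre is about (0.436, −0.208), consistent in both cameras, so I press there.

```bash
python3 -m handwheel '[[[6,2,25],0,-1],[[0,0,25],0,-1],[[0,0,16],0,-1],[[0,0,8],0,-1],[[0,0,8],0,-1],[[0,0,8],0,-1],[[0,0,8],0,-1],[[0,0,8],0,-1],[[0,0,8],0,-1],[[0,0,5],0,-1],[[0,0,1],0,-1],[[0,0,0],0,-1],[[0,0,0],0,-1],[[0,0,0],0,-1],[[0,0,0],0,-1],[[0,0,0],0,-1],[[0,0,0],0,-1],[[0,0,0],0,-1]]'
```

```text
time: 10.0
ee_pos: [0.4346, -0.2084, 0.051]
tool_rot: [[-0.999, 0.048, 0.0], [0.048, 0.999, -0.0], [-0.0, -0.0, -1.0]]
wrist_force: [-4.9, 3.6, 17.6]
opening: 0.0006
grasp_force: 9.1
```

```bash
python3 -m handwheel '[[[0,0,-10],0,-1],[[0,0,-30],0,-1],[[0,0,-40],0,-1],[[0,0,-40],0,-1],[[0,50,-20],0,-1],[[0,50,0],0,-1],[[0,50,0],0,-1],[[0,50,0],0,-1],[[0,0,0],0,-1],[[0,0,0],0,-1],[[0,0,0],0,-1]]'
python3 - <<'E'
from h import *
a=viewer.capture("top")["img"][:,:,::-1][140:350,390:540]
c=viewer.capture("scene")["img"][:,:,::-1][150:290,160:300]
cv2.imwrite("pics/e.png",np.hstack([cv2.resize(a,(390,546),interpolation=cv2.INTER_CUBIC),cv2.resize(c,(400,546),interpolation=cv2.INTER_CUBIC)]))
E
```

```text
time: 11.38
ee_pos: [0.444, -0.0096, 0.1897]
tool_rot: [[-0.999, 0.05, -0.0], [0.05, 0.999, -0.0], [0.0, -0.0, -1.0]]
wrist_force: [-0.6, 1.4, -0.3]
opening: 0.0002
grasp_force: 0.0
```

View pics/e.png

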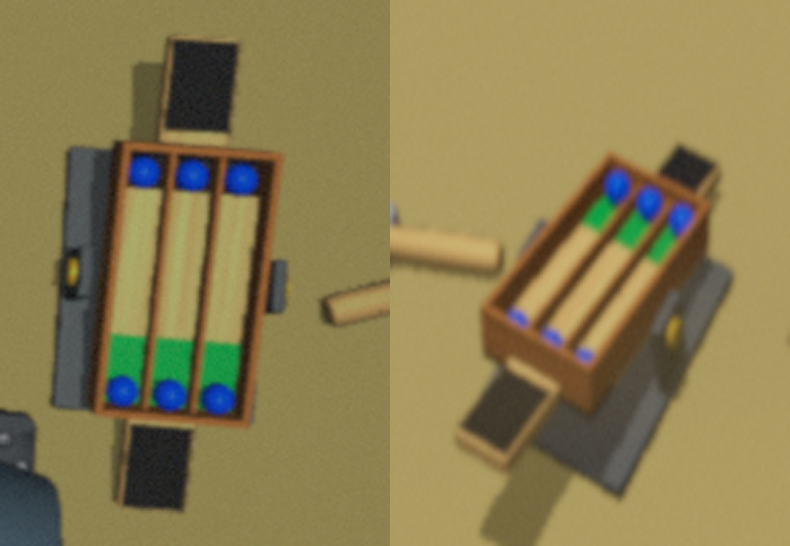

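Each lane has one bead in its pocket (top, row about 175) and one in the channel (row about 395). The channel end is down and the arm is clear.

```bash
python3 -c "
from bench import arm; print(arm.hand_in())"
```

```text
the job is handed in; nothing more can be done
None
```

The job is handed in: the last pictures showed one blue bead in each pocket, the three spares back in the channel, the blue board left tipped channel-end down, and the arm clear; I never moved near the red board, and the judge's result was not shown.

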